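Reset the laser interlock with a stylus

ROBOT

A 6-joint arm with a two-finger parallel gripper is mounted at the origin on the work surface. World frame = base frame: x ahead of the robot, y to its left, z up, the work surface at z = 0. Lengths are in m, angles in rad, forces in N, time in s.
With the tool pointing down it reaches from about 0.25 to 0.8 m from the base axis. Payload 3.9 kg.
Tool frame: the origin (TCP) lies on the mounting face of the last link; the fingertips stand 173 mm ahead of it and the grasp point (between the pads) lies 155 mm ahead of it; z points along the fingers, y is the line along which they close (so a half turn about z gives the same grasp; the last joint's range is limited). The gripper opens to 85 mm and grips with 20 to 120 N. Pads are 22 mm wide; open, the fingers measure 114 mm over their backs; the gripper's body (76 mm by 85 mm) begins 54 mm behind the grasp point. The pads swing forward as they close: fully open they stand 13 mm farther back than shut.
Start: joints at [-1.331, 0.26, -0.138, 1.173, 0, 1.571], TCP at [0.125, -0.51, 0.405] pointing down, gripper open.
Joint ranges: [-2.78, 2.78], [-0.83, 1.72], [-1.28, 1.37], [-1.9, 2.12], [-1.57, 1.48], [-3.14, 3.14]. Speed limits (rad/s): [2.57, 2.57, 3.14, 3.14, 3.14, 3.14].

INTERFACE

Orientations are given as a unit quaternion [x, y, z, w].
In Python, from cell import status, eyes, bot, nets gives the robot as it stands.
- The arm moves only by the shell command python3 -m pendant 'ROWS' [FORCE]. ROWS is JSON, a list of rows, each a list of 3 entries, a list of its own where there are three numbers: the shift along the tool's x, y, z in m, then the turn about the tool's z in degrees, then the opening, from 0 (shut) to 1 (fully open). A call has 1 to 8 rows; each row shifts and turns the commanded pose from where the row before left it, along the tool's axes as they then stand; what a row does not reach is not made up. A row lasts 1/8 s, in which the tool goes at most 62.5 mm and 10.7 degrees, less where a joint would pass 70% of its speed; a pose out of reach is approached as far as the arm can. A call with a gripper value outside its range is refused whole. The fingers move at their own pace and stop on an object; FORCE is the grip in N (left out, the last holds). Time passes only in rows, so rows that do not move let the fingers close. It gives the time, the measured TCP pose, the force, the opening and the grip force at its end, in the units of the state.
- status.sense(): the state, without advancing time (a new reading comes with each control period).
- eyes.camera(name): name is "scene" or "top"; returns the picture (420x560x3 uint8, blue, green, red); there is no depth.
- eyes.camera_info(name): a dict with "K" (3x3 intrinsics, pixels), "dist" ([k1, k2, p1, p2, k3] as OpenCV has them; the pictures are not rectified), "rvec" (rotation vector, rad) and "tvec" (3), from world to camera coordinates, as OpenCV has them. Camera axes: x right, y down, z forward; pixel columns grow to the right and rows downward; lengths in m; the calibration is good to about 2 mm. A picture is of the moment at which its call begins. camera_info takes no time and is no camera call.
- bot.close_job(): hands the job in; it is judged then, once.
Trained networks look in the newest picture that a camera, given by its name, has taken for a name from the list of things; names that differ only in an ending like _2 or _b are one class to them, and where a whole thing is asked for, a point or a joint stands for the part that bears it (a point fixed in the world has none). Each returns a list of dicts, best first, with "confidence" (0 to 1); they miss things now and then, are a little off and sometimes report something else, mostly with a low value. They report only what shows in the picture. A call takes as long as a camera call.
- nets.look_for(query, camera): "xyz" ([x, y, z] in m, in world coordinates, good to about 4 mm: the middle of the surface that is visible of it).
The state is a dict: "time": time; "q": joint angles; "qd": joint speeds; "tau": joint torques, N m; "position": TCP position; "eef_rot": TCP orientation; "force": force on the tool from outside, world axes, zero at the start; "ft_torque": the same for the moment, N m; "finger_gap": finger opening in m; "grasp_force": force on a finger pad.
Only numpy, scipy, OpenCV 4.12 (cv2) and the standard library are available. Lean on these libraries where they do the work, as an engineer would, in place of code of your own. Each camera call takes 0.05 s, during which the arm holds its last target. There are 200 camera calls.

TASK

Take the stylus out of its stand and use its thin tip to press the reset button at the bottom of the small round well in the interlock box, the tilted white box whose panel carries a key: gently push the button fully in and hold it in for about two seconds. Then hang the stylus back in its stand by its collar, as it was, and let go. Do not press the button of the similar box with the round knob, and do not knock the other things on the desk about.

Things in the scene. Friction and masses are not known exactly. Their poses are not given: they have to be found in the camera images.
- stylus: Loose metal stylus, 50 to 85 g, hanging upright in the stand by its collar. Origin: centre of the collar's underside; z runs along it from tip to handle, x and y are square to the handle's flats. Collar: disc, 24 mm wide, z 0 to 5 mm. Handle: square bar 13 x 13 mm, z 5 to 53 mm. Below: shaft 8 mm thick to z -34 mm, then a flat-ended tip 5 mm thick to z -58 mm.
- stylus_tip (a point): The end of the stylus's tip, on its axis, 58 mm below the underside of the collar.
- stand: Stylus stand, fixed to the desk: grey block 56 x 56 mm and 62 mm tall on a dark base plate 80 x 80 x 12 mm. Origin at the centre of its underside, z up, axes along its sides.
- stand_mouth (a point): Centre of the mouth of the stand's vertical bore, on the stand's flat top, 74 mm above the desk. The bore is about 14 mm in diameter and 62 mm deep; the stylus's collar rests on the rim.
- lockbox: Interlock box, fixed: white box 100 x 100 x 36 mm on a wire leg, its panel sloping 22 deg towards the robot. Origin on the desk under the panel's centre, z up, y along the level edges, x to the rear. Panel's outward normal: (-0.375, 0, 0.927) in this frame. Dark display above; below it a small well (y = -18 mm) and a steel key switch (y = +24 mm) whose key stands 35 mm off the panel.
- lockbox_well (a point): Centre of the well's mouth in the interlock box's panel face, 45 mm above the desk. The well is a round hole 10 mm in diameter, square to the panel, edged by a dark ring. The white button cap (8.6 mm) fills its bottom; its face lies 8 to 18 mm below the panel face, different each time and not measured: find it by touch.
- reset (a joint): Travel of the interlock box's button along the panel's inward normal: 0 out, 0.004 m fully in. It springs back; the spring resists with about 2 N at the start of travel and 7 N fully in, and then the button stands hard on its stop. It does not latch.
- fanbox: Fan box, fixed: same size, shape, slope, frame and well as the interlock box, but with a round black knob (24 mm in diameter, 19 mm tall) in place of the key. Which of the two boxes stands left or right changes.
- fanreset (a joint): Travel of the fan box's button, 0 out, 0.004 m fully in; same spring. To be left alone.
- goggles: Bystander: dark green laser goggles, about 100 x 140 x 48 mm, origin at the underside.
- pen: Bystander: white pen, 130 mm long, 12 mm tall.
- dish: Bystander: small glass dish, 70 mm across, 14 mm tall.
- plates: Bystander: stack of three marking sample plates, 50 x 70 mm, 12 mm tall.
- mouse: Bystander: black computer mouse lying on a cream book.
- microscope: Bystander: black USB microscope on a round steel foot, about 90 mm tall.
- strip: Bystander: flat aluminium strip 30 x 200 mm, 4 mm thick, with a clamping screw 30 mm tall on it.

How it is judged:
On the way, in this order (a step that is already met when the one before it is completed fails the run):
1. the stylus is drawn out of its stand, its tip above the stand's top (z of stylus_tip in the frame of stand above 0.078 m), for 0.1 s.
2. the interlock box's button is held fully in (over 3 mm of its 4 mm) with the stylus for a second on end (value of joint reset above 0.003 m and contact force between stylus and lockbox above 1 N), for 1 s.
At the end, for the whole second after the job is handed in: The stylus hangs at rest in its stand, its collar down on the stand's top (within 3 mm in height, 6 mm sideways, upright within 0.1 rad), and both buttons are out (travel under 1 mm) (value of joint each of reset, fanreset below 0.001 m and horizontal distance between stylus and stand_mouth below 0.006 m and z of stylus in the frame of stand_mouth between -0.003 and 0.003 m and angle between stylus's own z axis and vertical below 0.1 rad and linear speed of stylus below 0.02 m/s); the robot touches nothing.
It fails at once if the stylus bears on the interlock box with more than 25 N (contact force between stylus and lockbox above 25 N).
It fails at once if the fan box's button is pressed in by more than 1.5 mm (value of joint fanreset above 0.0015 m).
It fails at once if one of the bystanders (goggles, pen, dish, plates, mouse, microscope, strip) is moved by more than 30 mm (distance of any of goggles, pen, dish, plates, mouse, microscope, strip from where it was at the start of the episode above 0.03 m).
It also fails if it takes over 51 s, if anything falls off the work surface, if the arm or the gripper's body presses on something with over 40 N, if the wrist force passes 120 N, or if a joint passes its speed limit or range.

## Working session

There is one attempt and no reset: what is moved stays moved. The work goes in short steps, Python scripts to look and compute and a shell command to move; the robot and the scene stay as the last step left them, time stands still between calls to the robot, and variables do not carry over. Pictures are saved under pics/ and viewed, at most 14 in all, crops included, and the job is handed in when it is done.

```bash
ls; mkdir -p pics
python3 - <<'E'
from cell import status, eyes, bot, nets
import cv2,numpy as np
s=status.sense()
for k in s: print(k,np.round(s[k],4))
for c in ("scene","top"):
    im=eyes.camera(c); cv2.imwrite(f"pics/{c}0.png",im)
    i=eyes.camera_info(c); print(c,{k:np.round(v,4).tolist() for k,v in i.items() if k!='name'})
    for n in ("stylus","stand","stand_mouth","lockbox","lockbox_well","fanbox","microscope","goggles"):
        print(c,n,[(np.round(d["xyz"],4).tolist(),round(d["confidence"],2)) for d in nets.look_for(n,c)[:2]])
E
```

```text
pics
time 0.0
q [-1.331   0.2607 -0.1394  1.1727 -0.      1.5708]
qd [ 0.0016 -0.0012  0.0002 -0.0006 -0.0009 -0.0007]
tau [ 1.50000e-03 -4.05682e+01  2.53920e+01  1.89000e-02  0.00000e+00
  0.00000e+00]
position [ 0.1246 -0.5096  0.4039]
eef_rot [ 9.928e-01  1.196e-01 -1.000e-04 -1.000e-03]
force [ 0.3235  0.4867 -0.5619]
ft_torque [ 0.0412 -0.0655  0.0488]
grasp_force 0.0
finger_gap 0.0856
scene {'K': [[430.3501, 0.0, 280.7991], [0.0, 430.3501, 206.1433], [0.0, 0.0, 1.0]], 'dist': [-0.0191, 0.0, 0.0, 0.0, 0.0], 'rvec': [1.4642, 1.8236, -0.9929], 'tvec': [0.1263, -0.2556, 1.7289]}
scene stylus [([0.4784, 0.0028, 0.0994], 0.46)]
scene stand [([0.4969, 0.0087, 0.029], 0.91)]
scene stand_mouth [([0.5034, 0.0064, 0.0322], 0.82), ([0.3816, -0.248, -0.0002], 0.25)]
scene lockbox [([0.6332, -0.2296, 0.0475], 0.81)]
scene lockbox_well [([0.6342, -0.2264, 0.0516], 0.84), ([0.4796, 0.0034, 0.096], 0.74)]
scene fanbox [([0.6232, 0.2183, 0.0527], 0.73), ([0.499, 0.0079, 0.0312], 0.17)]
scene microscope [([0.5207, 0.4645, 0.0594], 0.81)]
scene goggles [([0.8111, -0.131, 0.0331], 0.9), ([0.3989, 0.2115, 0.0099], 0.47)]
top {'K': [[446.5457, 0.0, 281.5857], [0.0, 446.5457, 209.6368], [0.0, 0.0, 1.0]], 'dist': [-0.094, 0.0, 0.0, 0.0, 0.0], 'rvec': [2.1023, -2.0924, 0.2331], 'tvec': [-0.0308, 0.5981, 1.2055]}
top stylus [([0.4724, 0.003, 0.0982], 0.52)]
top stand [([0.4632, 0.0009, 0.0679], 0.84), ([0.4704, -0.5448, 0.0538], 0.45)]
top stand_mouth [([0.4688, -0.001, 0.0646], 0.75)]
top lockbox []
top lockbox_well [([0.5949, -0.2406, 0.0523], 0.67)]
top fanbox [([0.5775, 0.2032, 0.0551], 0.96), ([0.5942, -0.2409, 0.0532], 0.17)]
top microscope [([0.5047, 0.4587, 0.0676], 0.81)]
top goggles [([0.7963, -0.1291, 0.0396], 0.95)]
```

View pics/scene0.png

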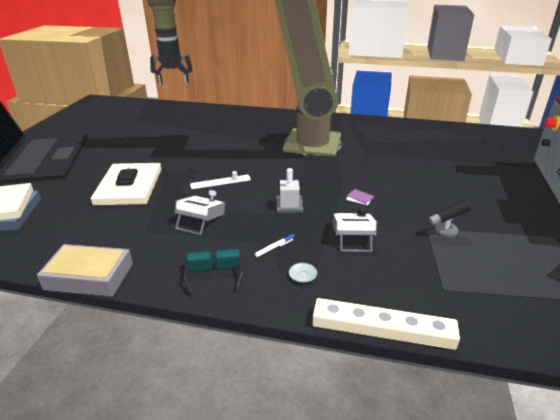

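View pics/top0.png

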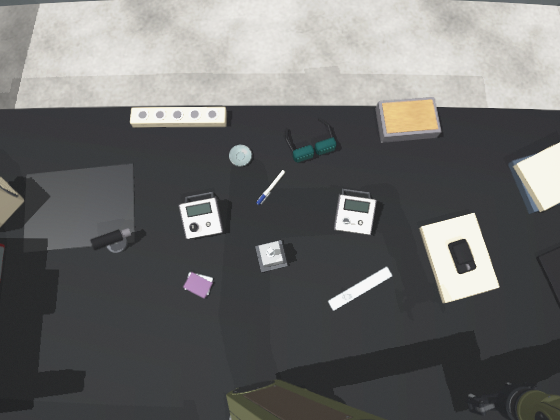

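The scene view faces the robot, with the stand near (289,195), the interlock box at (200,208) and the fan box at (355,225). In the top view the stand is at (271,255) and the key box at (355,212). I'll zoom in on all of these in one mosaic.

Run:
```python
import cv2,numpy as np
t=cv2.imread("pics/top0.png"); s=cv2.imread("pics/scene0.png")
def c(im,x,y,w=56,h=42,k=7): return cv2.resize(im[y:y+h,x:x+w],(w*k,h*k),interpolation=cv2.INTER_CUBIC)
m=np.vstack([np.hstack([c(t,243,235),c(t,328,190)]),np.hstack([c(s,262,166),c(s,172,188)])])
cv2.imwrite("pics/m1.png",m)
```

```text
(no output)
```

View pics/m1.png

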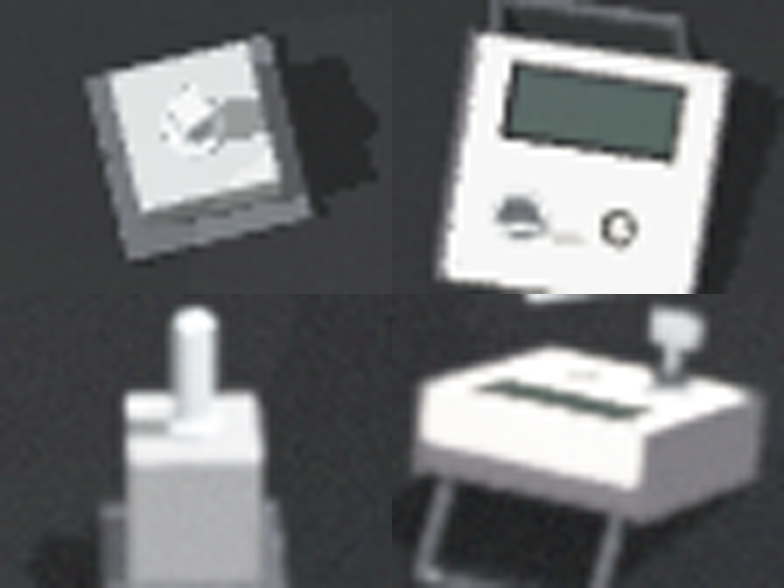

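The mosaic shows the stand top with the stylus at about (270,252) in the top view. The well ring is near (360.0,222.1) in the top view, with the key to its left, and faint near (199,199) in the scene view. Next I'll fit the poses to these features.

```bash
cat > h.py <<'E'
import cv2,numpy as np
from scipy.optimize import least_squares
from cell import status, eyes, nets
I={c:eyes.camera_info(c) for c in("top","scene")}
def proj(c,P):
    i=I[c]; return cv2.projectPoints(np.array(P,float).reshape(-1,1,3),np.array(i["rvec"],float),np.array(i["tvec"],float),np.array(i["K"]),np.array(i["dist"]))[0].reshape(-1,2)
def tri(pt,ps,x0=(.5,0,.05)):
    r=least_squares(lambda P:np.r_[proj("top",P)[0]-pt,proj("scene",P)[0]-ps],x0); return r.x,r.fun
def mo(q,u0,v0,x0,y0,k=7): q=np.array(q,float); return np.c_[x0+(q[:,0]+.5-u0)/k-.5,y0+(q[:,1]+.5-v0)/k-.5]
E
python3 - <<'E'
from h import *
# stand: top-face corners; order by angle
T=mo([(108,74),(250,40),(278,188),(140,213)],0,0,243,235); S=mo([(126,397),(262,397),(264,461),(127,464)],0,294,262,166)
def sq(p):
    x,y,a,h=p; c=np.array([(1,1),(1,-1),(-1,-1),(-1,1)])*.028
    R=np.array([[np.cos(a),-np.sin(a)],[np.sin(a),np.cos(a)]]); q=c@R.T+[x,y]; return np.c_[q,np.full(4,h)]
# top order: rear-left(+x,+y),(+x,-y),(-x,-y),(-x,+y); scene: left=-y, near=+x(bottom)
so=[2,3,0,1]
f=lambda p:np.r_[(proj("top",sq(p))-T).ravel(),(proj("scene",sq(p)[so])-S).ravel()]
r=least_squares(f,[.47,0,.2,.07]); print("stand",np.round(r.x,4),np.round(r.fun,1))
g=lambda p:(proj("top",sq([*p,.074]))-T).ravel(); r=least_squares(g,r.x[:3]); print("stand top-only",r.x.round(4),r.fun.round(1))
# lockbox
T=mo([(478,33),(732,70),(694,297),(437,276),(619,228)],392,0,328,190); S=mo([(418,385),(645,432),(762,395),(550,348),(585,374)],392,294,172,188)
n=np.array([-.375,0,.927]); u=np.array([.927,0,.375])
def bx(p):
    x,y,a,h,s=p; c=[.05*u+[0,.05,0],.05*u-[0,.05,0],-.05*u-[0,.05,0],-.05*u+[0,.05,0],-s*u+[0,-.018,0]]
    R=np.array([[np.cos(a),-np.sin(a),0],[np.sin(a),np.cos(a),0],[0,0,1]]); return np.array(c)@R.T+[x,y,h]
so=[1,0,3,2,4]
f=lambda p:np.r_[(proj("top",bx(p))-T).ravel(),(proj("scene",bx(p)[so])-S).ravel()]
r=least_squares(f,[.6,-.24,0,.06,.02]); print("box",r.x.round(4),"well",bx(r.x)[4].round(4)); print(r.fun.round(1))
g=lambda p:(proj("top",bx(p))-T).ravel()
r=least_squares(lambda p:np.r_[g(p),(bx(p)[4,2]-.045)*1e4],r.x); print("box top",r.x.round(4),"well",bx(r.x)[4].round(4)); print(r.fun.round(1))
P=least_squares(lambda q:proj("top",[*q,.045])[0]-T[4],[.6,-.24]).x; print("well px ray @.045",P.round(4)); print("tri well",tri(T[4],S[4]))
t=cv2.imread("pics/top0.png"); a=t[238:268,254:284]; cv2.imwrite("pics/m2.png",cv2.convertScaleAbs(cv2.resize(a,None,fx=18,fy=18,interpolation=cv2.INTER_CUBIC).astype(float),alpha=1.9,beta=-230))
s=status.sense(); print(s["position"],s["eef_rot"])
E
```

```text
stand [0.4733 0.0031 0.2162 0.0737] [ 0.3  0.1 -0.4  0.8 -0.2 -0.8 -0.3 -0.1  0.4  0.  -0.8 -0.  -0.5  0.2
  0.2 -0.2]
stand top-only [0.4733 0.0027 0.2146] [ 0.4  0.1 -0.2  0.8 -0.1 -0.8 -0.1 -0.1]
box [ 0.5897 -0.2391 -0.1339  0.0554  0.0225] well [ 0.5665 -0.2542  0.0469]
[ 0.3  0.2 -1.4 -0.5 -1.4  1.   1.1 -0.6 -0.2  0.2  0.9 -0.  -0.6 -0.2
 -1.2 -0.4 -0.1  0.4 -0.4 -0.1]
box top [ 0.5902 -0.2403 -0.1294  0.0534  0.0225] well [ 0.5672 -0.2554  0.045 ]
[ 0.6  0.2 -1.2 -0.6 -1.1  0.9  1.5 -0.6  0.2  0.1  0. ]
well px ray @.045 [ 0.5675 -0.255 ]
tri well (array([ 0.56676582, -0.25374761,  0.0468047 ]), array([-0.31231779,  0.11111615, -0.33725291, -0.04616679]))
[ 0.12469958 -0.50996295  0.40471966] [9.92818265e-01 1.19632323e-01 6.23786660e-06 3.09868038e-06]
```

View pics/m2.png

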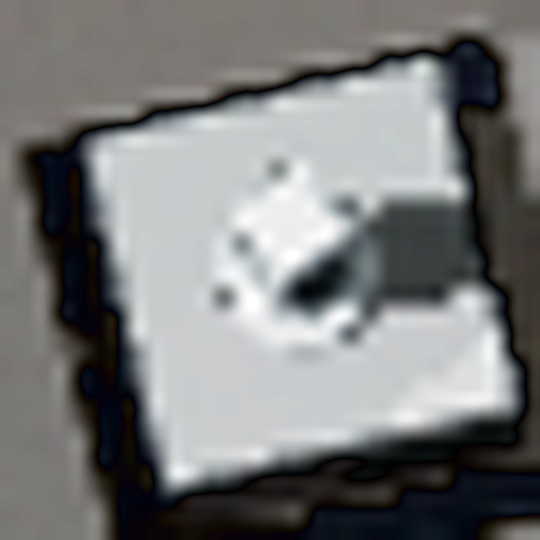

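The stand fits at (0.473, 0.003), yaw 12°, height 74 mm. The well is at about (0.567, -0.255, 0.045) and the box yaw is about -7.5°. The handle's flats look roughly 40 to 50° off the world axes.

Because the tool can only stay vertical, I'll tilt the stylus inside the grip by levering it on the bore's rim.

```bash
cat >> h.py <<'E'
def st():
    s=status.sense(); x,y=s["eef_rot"][:2]; a=2*np.arctan2(y,x); return np.array(s["position"]),a,s
def to(x,y,z):
    p,a,s=st(); d=np.array([x,y,z])-p; t=np.array([d[0]*np.cos(a)+d[1]*np.sin(a),d[0]*np.sin(a)-d[1]*np.cos(a),-d[2]])
    print("t",round(s["time"],2),"pos",p.round(4),"toolx deg",round(np.degrees(a),2),"-> tool shift mm",(t*1000).round(1),"gap",round(s["finger_gap"],4),"F",np.round(s["force"],1)); return t
E
python3 -m pendant '[[[0,0,0],-9,1],[[0,0,0],-9,1],[[0,0,0],-9,1],[[0,0,0],-9,1]]'; python3 -c "
from h import *
to(.4733,.003,.405)"
```

```text
time: 1.4
position: [0.1247, -0.51, 0.4047]
eef_rot: [0.906, 0.423, -0.0, 0.0]
force: [-0.2, 0.0, 0.4]
finger_gap: 0.0853
grasp_force: 0.0
t 1.4 pos [ 0.1247 -0.51    0.4047] toolx deg 50.03 -> tool shift mm [ 6.171e+02 -6.230e+01 -3.000e-01] gap 0.0853 F [-0.2  0.   0.4]
```

```bash
python3 -m pendant '[[[0.055,-0.0055,0],0,1],[[0.055,-0.0055,0],0,1],[[0.055,-0.0055,0],0,1],[[0.055,-0.0055,0],0,1],[[0.055,-0.0055,0],0,1],[[0.055,-0.0055,0],0,1],[[0.055,-0.0055,0],0,1],[[0.055,-0.0055,0],0,1]]' >/dev/null; python3 -m pendant '[[[0.055,-0.0055,0],0,1],[[0.055,-0.0055,0],0,1],[[0.055,-0.0055,0],0,1],[[0,0,0],0,1]]'; python3 -c "
from h import *
to(.4733,.003,.263)"
```

```text
time: 2.9
position: [0.4714, -0.0065, 0.4046]
eef_rot: [0.906, 0.423, 0.001, 0.0]
force: [-1.4, -0.4, -0.1]
finger_gap: 0.0854
grasp_force: 0.0
t 2.9 pos [ 0.4714 -0.0065  0.4046] toolx deg 50.05 -> tool shift mm [  8.5  -4.6 141.6] gap 0.0854 F [-1.4 -0.4 -0.1]
```

```bash
python3 -m pendant '[[[0.0085,-0.0046,0.03],0,1],[[0,0,0.04],0,1],[[0,0,0.04],0,1],[[0,0,0.0315],0,1],[[0,0,0],0,0.5],[[0,0,0],0,0.3],[[0,0,0],0,0.3]]' 30
python3 - <<'E'
from h import *
to(.4733,.003,.263)
m=[]
for c,x,y in(("top",240,225),("scene",250,150)):
    im=eyes.camera(c); m.append(cv2.resize(im[y:y+60,x:x+60],(390,390),interpolation=cv2.INTER_CUBIC))
cv2.imwrite("pics/m3.png",np.hstack(m))
E
```

```text
time: 3.78
position: [0.4723, 0.0, 0.2648]
eef_rot: [0.907, 0.42, 0.001, 0.001]
force: [0.4, -0.4, -0.1]
finger_gap: 0.0324
grasp_force: 0.0
t 3.77 pos [0.4723 0.     0.2648] toolx deg 49.72 -> tool shift mm [ 2.9 -1.2  1.8] gap 0.0324 F [ 0.4 -0.4 -0.1]
```

View pics/m3.png

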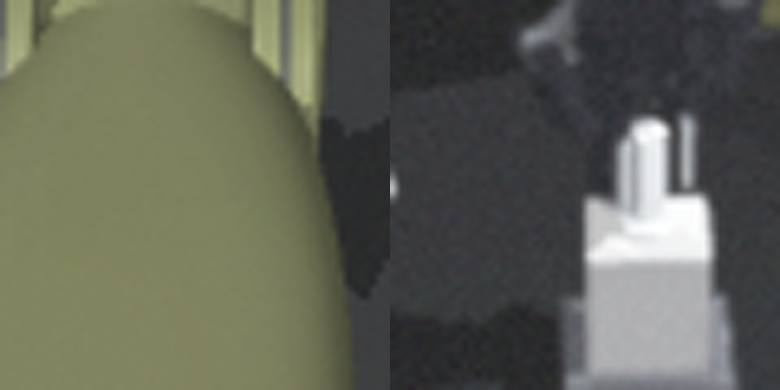

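Scene crop: the handle, near (650,170), stands between the two pads. The top view is blocked by the arm. I'll nudge to centre and close.

```bash
python3 -m pendant '[[[0.003,-0.0012,0.001],0,0.25],[[0,0,0],0,0.2],[[0,0,0],0,0],[[0,0,0],0,0],[[0,0,0],0,0]]' 30; python3 -c "
from h import *
to(.4733,.003,.263)"
```

```text
time: 4.5
position: [0.4727, 0.0034, 0.2625]
eef_rot: [0.907, 0.421, 0.0, 0.0]
force: [0.5, 1.0, 3.8]
finger_gap: 0.0134
grasp_force: 29.3
t 4.5 pos [0.4727 0.0034 0.2625] toolx deg 49.74 -> tool shift mm [ 0.   0.7 -0.5] gap 0.0134 F [0.5 1.  3.8]
```

```bash
python3 -m pendant '[[[0,0,-0.02],0,0],[[0,0,-0.02],0,0],[[0,0,0],9.5,0],[[0,0,0],9.5,0],[[0,0,0],9.5,0],[[0,0,0],9.5,0],[[0,0,0],9.5,0],[[0,0,0],9.5,0]]'
python3 - <<'E'
from h import *
to(.4733,.003,.303)
im=eyes.camera("scene"); cv2.imwrite("pics/m4.png",cv2.resize(im[120:220,240:340],(600,600),interpolation=cv2.INTER_CUBIC))
E
```

```text
time: 5.5
position: [0.4698, -0.0274, 0.3013]
eef_rot: [0.999, -0.039, 0.0, -0.032]
force: [6.3, 52.9, -17.5]
finger_gap: 0.0131
grasp_force: 118.4
t 5.5 pos [ 0.4698 -0.0274  0.3013] toolx deg -4.48 -> tool shift mm [  1.1 -30.6  -1.7] gap 0.0131 F [  6.3  52.9 -17.5]
```

View pics/m4.png

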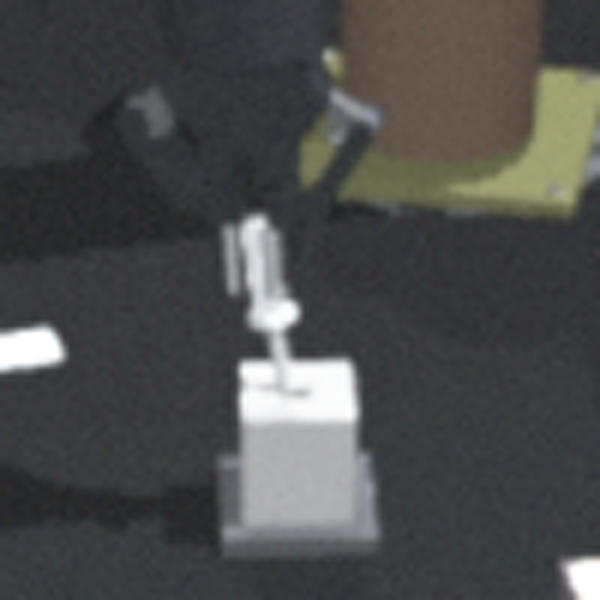

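Something went wrong: during the turn the tool drifted about 30 mm in -y, so the stylus leans sideways out of the bore. I'll check the joints before going on.

```bash
python3 -c "
from h import *
p,a,s=st(); print(np.round(s['q'],3),np.round(s['qd'],2),np.round(s['tau'],1),np.round(s['eef_rot'],3),np.round(s['force'],1),s['grasp_force'],np.round(p,4),s['time'])"
```

```text
[-0.083  0.241 -0.453  0.879  0.072  3.14 ] [ 0.06 -0.    0.01 -0.   -0.   -0.01] [-17.7 -38.2  22.7   1.  -16.2   0.3] [ 0.999 -0.041  0.    -0.036] [ 4.5 39.8 -4.4] 108.2663419470191 [ 0.4695 -0.0286  0.3012] 5.55
```

Joint 6 is at its limit (3.14). I'll turn back and see where it settles. The tilt can be done at another yaw, since it is relative to the tool.

```bash
python3 -m pendant '[[[0,0,0],-7,0],[[0,0,0],-7,0]]' 30; python3 -c "
from h import *
to(.4727,.0034,.303);print(st()[2]['q'].__repr__(),st()[2]['eef_rot'])"
```

```text
time: 5.8
position: [0.4697, -0.0266, 0.3014]
eef_rot: [0.996, 0.086, 0.004, -0.033]
force: [3.8, 36.8, -3.5]
finger_gap: 0.0131
grasp_force: 96.7
t 5.8 pos [ 0.4697 -0.0266  0.3014] toolx deg 9.88 -> tool shift mm [  8.1 -29.   -1.6] gap 0.0131 F [ 3.8 36.8 -3.5]
array([-0.07700129,  0.24127088, -0.45211941,  0.87985307,  0.06560468,
        2.89211463]) [ 0.99575054  0.08604513  0.00412334 -0.03255917]
```

```bash
python3 -m pendant '[[[0.004,-0.015,0],0,0],[[0.004,-0.014,0],0,0],[[0,0,0],0,0]]' 30; python3 -c "
from h import *
to(.4727,.0034,.303);print(st()[2]['q'].__repr__(),st()[2]['eef_rot'])"
```

```text
time: 6.18
position: [0.4724, -0.0046, 0.3026]
eef_rot: [0.997, 0.082, 0.001, -0.014]
force: [0.4, -1.0, -1.5]
finger_gap: 0.0124
grasp_force: 30.8
t 6.17 pos [ 0.4724 -0.0046  0.3026] toolx deg 9.37 -> tool shift mm [ 1.6 -7.9 -0.4] gap 0.0124 F [ 0.4 -1.  -1.5]
array([-0.01832347,  0.24206777, -0.44652463,  0.881976  ,  0.02753741,
        2.95976324]) [ 0.99656548  0.08165576  0.00148896 -0.01368799]
```

```bash
python3 -m pendant '[[[0.0015,-0.008,0],0,0],[[0,0,0],0,0],[[0,0,0],0,0]]' 30
python3 - <<'E'
from h import *
to(.4727,.0034,.303);print(np.round(st()[2]['q'],3),np.round(st()[2]['eef_rot'],3))
im=eyes.camera("scene"); cv2.imwrite("pics/m5.png",cv2.resize(im[140:220,250:330],(600,600),interpolation=cv2.INTER_CUBIC))
E
```

```text
time: 6.55
position: [0.4725, 0.0016, 0.303]
eef_rot: [0.997, 0.08, 0.001, -0.012]
force: [0.3, -5.1, -2.2]
finger_gap: 0.0128
grasp_force: 30.8
t 6.55 pos [0.4725 0.0016 0.303 ] toolx deg 9.18 -> tool shift mm [ 0.5 -1.7 -0. ] gap 0.0128 F [ 0.3 -5.1 -2.2]
[-0.004  0.242 -0.446  0.882  0.024  2.977] [ 0.997  0.08   0.001 -0.012]
```

View pics/m5.png

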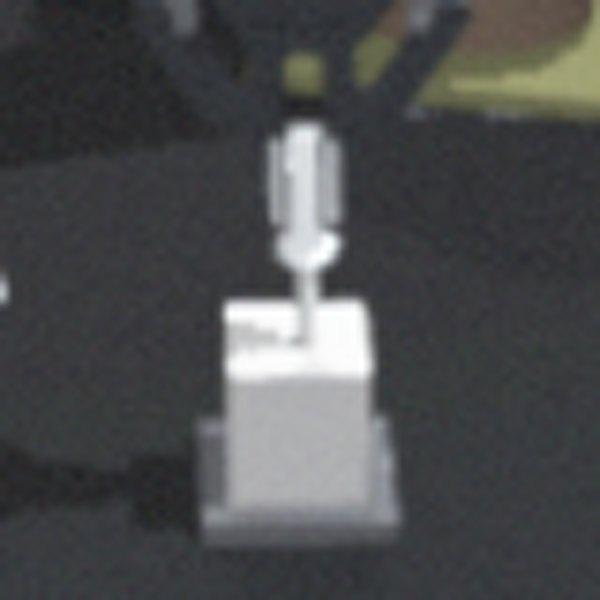

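The stylus is upright in the bore again and gripped flat between the pads. Now I'll lever it over by moving the grip about 34 mm along tool -x at a low grip force.

```bash
python3 -m pendant '[[[-0.006,0.001,0],0,0],[[-0.006,0,0],0,0],[[-0.006,0,0],0,0],[[-0.006,0,0],0,0],[[-0.006,0,0],0,0],[[-0.004,0,0],0,0],[[0,0,0],0,0]]' 20
python3 - <<'E'
from h import *
to(.4390,-.003,.303);print(np.round(st()[2]['q'],3),np.round(st()[2]['eef_rot'],3))
im=eyes.camera("scene"); cv2.imwrite("pics/m6.png",cv2.resize(im[140:220,250:330],(600,600),interpolation=cv2.INTER_CUBIC))
E
python3 -m pendant '[[[0,0,-0.008],0,0],[[0,0,-0.008],0,0],[[0,0,-0.01],0,0],[[0,0,-0.02],0,0],[[0,0,-0.02],0,0],[[0,0,0],0,0]]' 40
python3 - <<'E'
from h import *
s=st()
m=[]
for c in("scene","top"):
    im=eyes.camera(c); P=s[0]-[0,0,.19]; u=proj(c,P)[0].astype(int); print(c,u)
    x,y=u-40; m.append(cv2.resize(im[y:y+80,x:x+80],(400,400),interpolation=cv2.INTER_CUBIC))
cv2.imwrite("pics/m7.png",np.hstack(m))
E
```

```text
time: 7.48
position: [0.4407, -0.0041, 0.3041]
eef_rot: [0.997, 0.08, 0.005, -0.013]
force: [3.7, -4.2, -0.3]
finger_gap: 0.0122
grasp_force: 30.5
t 7.47 pos [ 0.4407 -0.0041  0.3041] toolx deg 9.22 -> tool shift mm [-1.5 -1.4  1.1] gap 0.0122 F [ 3.7 -4.2 -0.3]
[-0.018  0.187 -0.517  0.86   0.027  2.963] [ 0.997  0.08   0.005 -0.013]
time: 8.28
position: [0.4395, -0.005, 0.3704]
eef_rot: [0.997, 0.081, 0.003, -0.015]
force: [0.5, -0.3, -0.8]
finger_gap: 0.0122
grasp_force: 40.0
scene [289 147]
top [271 260]
```

View pics/m7.png

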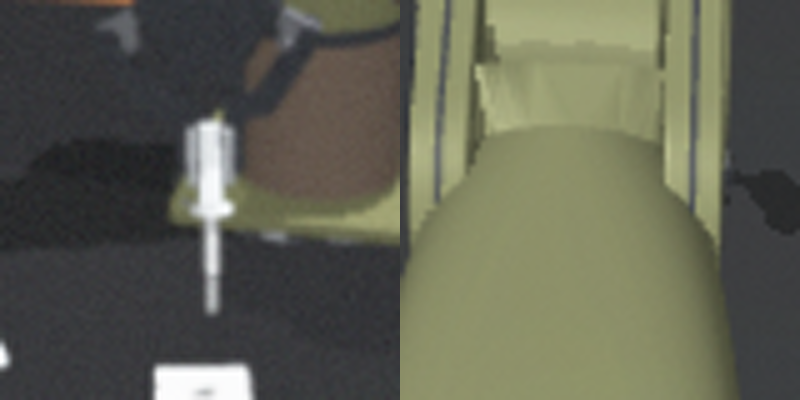

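Scene crop: the stylus is clear of the stand, with the tip at about (291,169), the collar at about (291,149) and the handle top near row 131. I'll work out its lean from these rows.

```bash
cat >> h.py <<'E'
from scipy.spatial.transform import Rotation as Ro
def sty(th,zg,zz,off=0,g=.153):
    s=status.sense(); R=Ro.from_quat(s["eef_rot"]).as_matrix(); G=np.array(s["position"])+R@[off,0,g]
    d=R@[np.sin(th),0,np.cos(th)]   # towards tip
    return np.array([G+d*(zg-z) for z in zz])
E
python3 - <<'E'
from h import *
zz=[-.058,0.002,.053]; ob=np.array([169.4,149.2,130.8])
for off in(-.003,0,.003):
  r=least_squares(lambda p:proj("scene",sty(p[0],p[1],zz,off))[:,1]-ob,[.3,.034]); print(off,np.degrees(r.x[0]),r.x[1],r.fun,proj("scene",sty(*r.x,zz,off)).round(1).tolist())
for th in (0,.2,.384): print(th,proj("scene",sty(th,.034,zz)).round(1).tolist())
E
```

```text
-0.003 24.95930264377371 0.03816022604993424 [-0.03549243 -0.36214303  0.39315614] [[290.7, 169.4], [290.7, 148.8], [290.6, 131.2]]
0 24.476373964473538 0.03689657828685498 [-0.00281592 -0.35889825  0.3577414 ] [[290.7, 169.4], [290.6, 148.8], [290.6, 131.2]]
0.003 23.86907359838664 0.0356406654043031 [ 0.02596826 -0.35427825  0.32481158] [[290.7, 169.4], [290.6, 148.8], [290.5, 131.1]]
0 [[291.3, 165.0], [290.8, 146.8], [290.5, 130.7]]
0.2 [[291.0, 167.2], [290.8, 147.5], [290.5, 130.3]]
0.384 [[290.8, 168.3], [290.7, 147.8], [290.6, 130.1]]
```

Lean is about 24° (22° wanted), held about 36 mm above the collar, which is good. Next I'll carry it to the interlock box and turn it to the box's yaw there.

```bash
python3 -m pendant '[[[0.007,0.042,0],0,0],[[0.007,0.042,0],0,0],[[0.007,0.042,0],0,0],[[0.007,0.042,0],0,0],[[0.007,0.042,0],0,0],[[0.007,0.042,0],8,0],[[0,0,0],8.5,0],[[0,0,0],0,0]]' 60
cat >> h.py <<'E'
a=-.131; N=np.array([-.375*np.cos(a),-.375*np.sin(a),.927]); W=np.array([.567,-.2545,.0455])
def tipto(th,zg,h,W=W):
    s=status.sense(); t=sty(th,zg,[-.058])[0]; e=W+N*h-t; R=Ro.from_quat(s["eef_rot"]).as_matrix()
    print("tip",t.round(4),"h",((t-W)@N*1000).round(1),"tool shift mm",(R.T@e*1000).round(1),"per mm inward",(R.T@-N).round(3),"q6",round(s["q"][5],2),"F",np.round(s["force"],1),"gap",s["finger_gap"],"yaw",np.degrees(st()[1]).round(1),"t",s["time"],np.round(s["eef_rot"],3))
E
python3 - <<'E'
from h import *
tipto(.414,.0362,.02)
E
```

```text
time: 9.38
position: [0.521, -0.2472, 0.3606]
eef_rot: [0.998, -0.062, -0.001, -0.015]
force: [-1.2, -0.1, -0.2]
finger_gap: 0.012
grasp_force: 60.8
tip [ 0.5584 -0.2447  0.1213] h 74.0 tool shift mm [ 2.5 10.3 57. ] per mm inward [0.379 0.03  0.925] q6 2.82 F [-1.2 -0.1 -0.2] gap 0.012048805756538527 yaw -7.2 t 9.375 [ 0.998 -0.062 -0.001 -0.015]
```

```bash
python3 -m pendant '[[[0.0025,0.010,0.01],0,0],[[0,0,0.025],0,0],[[0,0,0.022],0,0],[[0,0,0],0,0]]' 60
python3 - <<'E'
from h import *
tipto(.414,.0362,.02)
m=[]
for c in("scene","top"):
    im=eyes.camera(c); cv2.imwrite(f"pics/{c}8.png",im); u=proj(c,W)[0]; x,y=(u-[28,35]).astype(int); print(c,u.round(1),"crop0",x,y,"tip proj",proj(c,sty(.414,.0362,[-.058,0]) ).round(1).tolist())
    m.append(cv2.resize(im[y:y+56,x:x+56],(392,392),interpolation=cv2.INTER_CUBIC))
cv2.imwrite("pics/m8.png",np.hstack(m))
E
```

```text
time: 9.88
position: [0.5216, -0.255, 0.3025]
eef_rot: [0.998, -0.062, -0.002, -0.015]
force: [0.4, -0.3, -1.2]
finger_gap: 0.0122
grasp_force: 60.8
tip [ 0.5585 -0.2523  0.0631] h 19.6 tool shift mm [ 1.2  1.  -0.9] per mm inward [0.381 0.03  0.924] q6 2.8 F [ 0.4 -0.3 -1.2] gap 0.012198165525921623 yaw -7.1 t 9.875 [ 0.998 -0.062 -0.002 -0.015]
scene [198.6 199.3] crop0 170 164 tip proj [[199.3, 192.7], [200.7, 173.4]]
top [359.9 222.3] crop0 331 187 tip proj [[360.7, 223.0], [363.8, 227.6]]
```

View pics/m8.png

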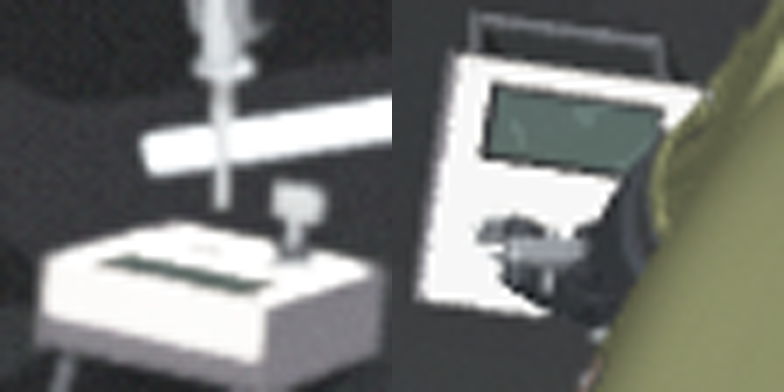

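Scene crop: the tip is at about (201.3,193.3), slightly right of the predicted (199.3,192.7). The well is a faint smear at about (199,199). The top view is blocked. I'll average several frames for a sub-pixel measurement.

Run:
```python
from h import *
im=np.mean([eyes.camera("scene").astype(float).mean(2) for _ in range(8)],0); np.save("sc.npy",im)
for r in list(range(176,197)):
    w=im[r,194:209]-np.median(np.r_[im[r,190:196],im[r,206:210]]); w[w<0.15*w.max()]=0; print(r,(w@np.arange(194,209)/w.sum()).round(2),im[r,196:206].astype(int))
print("panel")
for r in range(196,203): print(r,im[r,190:212].astype(int))
i0=cv2.imread("pics/scene0.png").astype(float).mean(2)
print("t0")
for r in range(196,203): print(r,i0[r,190:212].astype(int))
print(proj("scene",sty(.414,.0362,[-.058,-.034,0])).round(1).tolist())
```

```text
176 200.5 [ 49  51  66 129 182 185 128  68  58  57]
177 200.51 [ 57  58  69 130 183 189 132  70  57  59]
178 200.53 [ 59  58  72 135 189 198 139  72  58  58]
179 200.52 [ 59  58  73 143 204 212 148  75  59  62]
180 203.13 [ 59  58  74 150 215 217 157 104 102 120]
181 203.78 [ 86  94 107 162 219 227 217 227 236 241]
182 202.73 [201 225 232 220 226 240 252 255 255 255]
183 202.48 [254 255 255 249 233 244 254 255 255 255]
184 nan [255 255 255 251 237 245 254 255 255 255]
185 198.98 [255 255 255 252 239 247 254 255 255 254]
186 197.73 [255 255 254 250 233 239 248 247 243 236]
187 196.82 [248 244 241 221 221 202 176 153 143 137]
188 197.15 [170 148 139 145 203 169  96  72  69  69]
189 200.19 [ 78  70  73 120 201 165  83  59  59  59]
190 200.26 [ 59  60  67 122 202 164  83  59  59  58]
191 200.87 [ 58  59  66 125 200 161  80  60  58  59]
192 201.03 [ 58  58  65 112 171 137  73  59  58  59]
193 202.9 [59 58 60 72 91 78 61 58 58 57]
194 205.48 [61 59 59 59 60 60 59 59 59 58]
195 195.37 [111  99  83  69  61  59  59  58  58  58]
196 195.82 [237 229 196 152 121  99  90  76  65  61]
panel
196 [1
[... 744 characters left out ...]
 62  93 180]
197 [237 248 251 254 254 254 254 253 249 239 227 208 191 154 118 106  91  84
  71  67  97 179]
198 [254 255 255 255 255 255 254 253 252 252 251 249 251 246 238 232 213 193
 145  98 115 169]
199 [253 254 254 255 255 255 251 233 229 229 221 237 254 255 255 255 253 252
 226 147 114 139]
200 [214 233 246 251 252 253 251 245 244 244 242 247 254 255 255 255 255 254
 241 174 125 122]
201 [116 120 134 153 168 215 229 242 249 251 253 254 255 255 255 255 255 250
 225 199 183 184]
202 [123 110 105 105 100 115 123 131 151 187 225 247 251 252 254 254 254 252
 242 241 243 243]
[[198.8, 192.4], [199.4, 184.5], [200.2, 173.1]]<stdin>:4: RuntimeWarning: invalid value encountered in scalar divide
```

Run:
```python
from h import *
s=status.sense(); R=Ro.from_quat(s["eef_rot"]).as_matrix()
t=sty(.414,.0362,[-.058])[0]; print("model tip",t)
# image-based tip: keep model's z, solve x,y from px (tip centre ~ row 192.2)
for row in(192.0,192.3,192.6):
  for z in(t[2]-.002,t[2],t[2]+.002):
    q=least_squares(lambda q:proj("scene",[*q,z])[0]-[200.2,row],t[:2]).x; print(row,round(z,4),q.round(4))
q=least_squares(lambda q:proj("scene",[*q,.0455])[0]-[199.05,199.35],[.567,-.254]).x; print("well scene",q.round(4))
print("tool of world +y mm",R.T@[0,1,0], "N steps px",proj("scene",[W,W+N*.0196]).round(2).tolist())
```

```text
model tip [ 0.56110903 -0.25385355  0.06626385]
192.0 0.0643 [ 0.5548 -0.252 ]
192.0 0.0663 [ 0.5579 -0.2506]
192.0 0.0683 [ 0.5609 -0.2492]
192.3 0.0643 [ 0.5564 -0.2514]
192.3 0.0663 [ 0.5595 -0.25  ]
192.3 0.0683 [ 0.5625 -0.2485]
192.6 0.0643 [ 0.5581 -0.2508]
192.6 0.0663 [ 0.5611 -0.2493]
192.6 0.0683 [ 0.5642 -0.2479]
well scene [ 0.5668 -0.2531]
tool of world +y mm [-0.12541503 -0.99170947  0.02798912] N steps px [[198.59, 199.34], [199.14, 192.95]]
```

```bash
python3 -m pendant '[[[0.003,0.002,0.009],0,0],[[0.003,0.0006,0.009],0,0],[[0,0,0],0,0],[[0,0,0],0,0]]' 60
python3 - <<'E'
from h import *
tipto(.414,.0362,0,W)
im=np.mean([eyes.camera("scene").astype(float).mean(2) for _ in range(4)],0)
tipto(.414,.0362,0,W)
for r in range(186,203): print(r,im[r,192:208].astype(int))
E
python3 -m pendant '[[[0.0008,0,0.0018],0,0],[[0.0008,0,0.0018],0,0],[[0,0,0],0,0]]' 60
```

```text
time: 10.88
position: [0.5284, -0.2585, 0.2864]
eef_rot: [0.998, -0.063, -0.0, -0.014]
force: [0.1, 0.2, -0.3]
finger_gap: 0.0121
grasp_force: 60.9
tip [ 0.5663 -0.2563  0.0471] h 1.7 tool shift mm [ 0.5 -1.8  1.7] per mm inward [0.377 0.029 0.926] q6 2.81 F [ 0.1  0.2 -0.3] gap 0.012124979438504203 yaw -7.2 t 10.875 [ 0.998 -0.063 -0.    -0.014]
tip [ 0.5665 -0.2565  0.0476] h 2.1 tool shift mm [ 0.3 -2.   2.2] per mm inward [0.377 0.028 0.926] q6 2.81 F [-0.8  0.  -0.2] gap 0.01211885319556524 yaw -7.2 t 11.075 [ 0.998 -0.063  0.    -0.014]
186 [255 255 255 255 255 254 251 237 234 243 249 247 243 237 223 205]
187 [254 254 254 252 248 243 229 226 230 206 174 154 143 137 119  94]
188 [217 214 204 188 169 148 156 211 228 172  93  71  70  70  65  58]
189 [106 104  91  82  76  75 123 204 227 166  80  58  58  59  57  60]
190 [ 63  62  58  57  59  66 120 203 225 165  80  59  59  58  57  55]
191 [ 58  58  57  57  58  63 105 189 206 143  73  59  58  58  57  59]
192 [ 60  59  58  57  60  59  86 171 164 103  63  59  57  60  60  59]
193 [ 59  59  59  58  58  58  86 180 171 104  64  59  58  58  58  59]
194 [ 60  60  60  61  61  57  89 182 171 102  64  59  59  60  60  60]
195 [ 73  84  99 104 107  98 105 188 172 101  64  60  59  60  58  59]
196 [147 176 195 203 231 226 183 202 178 117  91  75  65  59  58  59]
197 [250 253 253 251 253 253 246 233 219 212 214 175 138 118 101  91]
198 [255 255 255 255 252 247 249 242 235 250 254 253 250 247 234 218]
199 [255 255 255 255 254 241 234 228 207 244 255 255 255 255 255 254]
200 [253 254 255 255 254 250 247 246 242 249 255 255 255 255 255 255]
201 [145 167 178 223 233 244 249 252 253 254 255 255 255 255 255 253]
202 [112 107 102 116 122 132 154 188 225 247 251 252 254 254 255 252]
time: 11.45
position: [0.5294, -0.2586, 0.2855]
eef_rot: [0.998, -0.063, 0.0, -0.014]
force: [-5.2, 1.8, 12.6]
finger_gap: 0.0122
grasp_force: 63.0
```

Contact registered at about 13.7 N, with the tip on the panel beside the well. I'll back off a little and work out where the tip touches from the image.

```bash
python3 -m pendant '[[[-0.0008,0,-0.002],0,0],[[0,0,0],0,0]]' 60
python3 - <<'E'
from h import *
tipto(.414,.0362,0,W)
im=np.mean([eyes.camera("scene").astype(float).mean(2) for _ in range(6)],0)
for r in range(192,202): print(r,im[r,194:206].astype(int))
u=np.array([.927*np.cos(a),.927*np.sin(a),.375]); v=np.array([-np.sin(a),np.cos(a),0])
print("px per mm u,v,N",[ (proj("scene",W+d*.01)[0]-proj("scene",W)[0])/10 for d in(u,v,N)])
for px in([199.6,196.8],[199.6,197.3],[199.6,197.8]):
    print(px,(least_squares(lambda q:proj("scene",W+u*q[0]+v*q[1])[0]-px,[0,0]).x*1000).round(1))
E
```

```text
time: 11.7
position: [0.5292, -0.2586, 0.2858]
eef_rot: [0.998, -0.063, 0.0, -0.014]
force: [-2.5, 0.1, 5.0]
finger_gap: 0.0124
grasp_force: 61.4
tip [ 0.5673 -0.2566  0.0466] h 0.8 tool shift mm [-0.6 -2.   1.2] per mm inward [0.376 0.028 0.926] q6 2.81 F [-2.5  0.1  5. ] gap 0.012402298893863767 yaw -7.2 t 11.7 [ 0.998 -0.063  0.    -0.014]
192 [ 59  59  58  63 110 194 179 110  65  59  56  59]
193 [ 57  58  58  62  99 189 167  94  61  58  59  59]
194 [ 61  63  61  62 100 191 164  89  60  58  59  58]
195 [ 99 105 108 100 114 194 164  86  59  59  58  59]
196 [194 208 233 228 192 209 175 111  92  76  64  61]
197 [253 252 254 254 249 233 227 221 216 176 138 119]
198 [255 255 252 253 249 237 246 252 254 253 250 247]
199 [255 255 254 242 224 221 214 246 255 255 255 255]
200 [255 255 254 250 247 246 242 249 255 255 255 255]
201 [178 222 234 244 250 251 253 254 255 255 255 255]
px per mm u,v,N [array([-0.16772662,  0.04971201]), array([0.29507489, 0.0599978 ]), array([ 0.02805615, -0.32523119])]
[199.6, 196.8] [-33.9 -15.6]
[199.6, 197.3] [-27.5 -12.1]
[199.6, 197.8] [-21.3  -8.5]
```

The image gives almost no depth along the panel's slope. The rim geometry puts the lean nearer 20.5°, so the tip should be about 3 mm down-slope of the well. I'll shift up-slope and probe again.

```bash
python3 -m pendant '[[[0,0,-0.0015],0,0],[[0.0028,0,-0.001],0,0],[[0,0,0],0,0]]' 60;  python3 -m pendant '[[[0.0008,0,0.0018],0,0],[[0.0008,0,0.0018],0,0],[[0,0,0],0,0]]' 60
python3 - <<'E'
from h import *
tipto(.358,.0362,0,W)
E
```

```text
time: 12.38
position: [0.5324, -0.2591, 0.2874]
eef_rot: [0.998, -0.063, 0.0, -0.014]
force: [-0.1, -0.9, -0.9]
finger_gap: 0.0122
grasp_force: 61.0
time: 12.75
position: [0.5342, -0.259, 0.284]
eef_rot: [0.998, -0.063, 0.001, -0.015]
force: [3.4, 1.3, -1.4]
finger_gap: 0.0122
grasp_force: 60.7
tip [ 0.5677 -0.2561  0.0429] h -2.8 tool shift mm [-0.9 -1.6 -2.6] per mm inward [0.375 0.029 0.926] q6 2.81 F [ 3.4  1.3 -1.4] gap 0.01223551114680868 yaw -7.2 t 12.75 [ 0.998 -0.063  0.001 -0.015]
```

The tip has dropped about 3.5 mm into the well. The side force of +3.4 N in x means it rubs the near wall, so I'll ease up-slope and continue down.

```bash
python3 -m pendant '[[[0.001,0,-0.0004],0,0],[[0.0008,0,0.0018],0,0],[[0.0008,0,0.0018],0,0],[[0,0,0],0,0]]' 60
python3 - <<'E'
from h import *
tipto(.358,.0362,0,W)
E
```

```text
time: 13.25
position: [0.5362, -0.2593, 0.2807]
eef_rot: [0.998, -0.063, -0.0, -0.014]
force: [1.5, -0.0, -1.6]
finger_gap: 0.0118
grasp_force: 60.8
tip [ 0.5694 -0.2566  0.0395] h -6.5 tool shift mm [-2.6 -1.9 -5.9] per mm inward [0.377 0.028 0.926] q6 2.81 F [ 1.5 -0.  -1.6] gap 0.011847215159226553 yaw -7.2 t 13.25 [ 0.998 -0.063 -0.    -0.014]
```

```bash
for i in 1; do python3 -m pendant '[[[0.0008,0,0.0018],0,0],[[0,0,0],0,0]]' 60;  python3 -m pendant '[[[0.0008,0,0.0018],0,0],[[0,0,0],0,0]]' 60; done
python3 - <<'E'
from h import *
tipto(.358,.0362,0,W)
E
```

```text
time: 13.5
position: [0.5369, -0.2594, 0.2792]
eef_rot: [0.998, -0.063, -0.0, -0.014]
force: [0.1, 0.9, 1.1]
finger_gap: 0.0121
grasp_force: 61.1
time: 13.75
position: [0.5377, -0.2595, 0.2775]
eef_rot: [0.998, -0.063, -0.0, -0.014]
force: [-0.2, 1.1, 3.4]
finger_gap: 0.0125
grasp_force: 61.3
tip [ 0.5708 -0.2568  0.0363] h -10.0 tool shift mm [-4.1 -2.1 -9.1] per mm inward [0.377 0.028 0.926] q6 2.81 F [-0.2  1.1  3.4] gap 0.01249595208942989 yaw -7.2 t 13.75 [ 0.998 -0.063 -0.    -0.014]
```

```bash
python3 -m pendant '[[[0.0004,0,0.001],0,0],[[0,0,0],0,0]]' 60;  python3 -m pendant '[[[0.0004,0,0.001],0,0],[[0,0,0],0,0]]' 60;python3 -m pendant '[[[0.0004,0,0.001],0,0],[[0,0,0],0,0]]' 60
```

```text
time: 14.0
position: [0.5381, -0.2595, 0.2766]
eef_rot: [0.998, -0.063, -0.0, -0.014]
force: [-0.3, -0.5, 4.1]
finger_gap: 0.0123
grasp_force: 61.4
time: 14.25
position: [0.5384, -0.2596, 0.2759]
eef_rot: [0.998, -0.063, -0.0, -0.014]
force: [-1.3, 0.8, 6.2]
finger_gap: 0.0119
grasp_force: 62.1
time: 14.5
position: [0.5385, -0.2596, 0.2757]
eef_rot: [0.998, -0.063, -0.0, -0.014]
force: [-3.9, 1.6, 11.4]
finger_gap: 0.0121
grasp_force: 62.7
```

The force has risen to about 12 N with almost no further motion, so the button is on its stop. I'll hold for over two seconds.

```bash
python3 -m pendant '[[[0.0001,0,0.0002],0,0],[[0,0,0],0,0],[[0,0,0],0,0],[[0,0,0],0,0],[[0,0,0],0,0],[[0,0,0],0,0],[[0,0,0],0,0],[[0,0,0],0,0]]' 60; python3 -m pendant '[[[0,0,0],0,0],[[0,0,0],0,0],[[0,0,0],0,0],[[0,0,0],0,0],[[0,0,0],0,0],[[0,0,0],0,0],[[0,0,0],0,0],[[0,0,0],0,0]]' 60;python3 -m pendant '[[[0,0,0],0,0],[[0,0,0],0,0],[[0,0,0],0,0],[[0,0,0],0,0]]' 60
```

```text
time: 15.5
position: [0.5386, -0.2595, 0.2756]
eef_rot: [0.998, -0.063, -0.0, -0.014]
force: [-4.2, 0.7, 12.2]
finger_gap: 0.0119
grasp_force: 62.7
time: 16.5
position: [0.5386, -0.2595, 0.2756]
eef_rot: [0.998, -0.063, -0.0, -0.014]
force: [-4.6, 0.6, 11.9]
finger_gap: 0.012
grasp_force: 62.7
time: 17.0
position: [0.5386, -0.2595, 0.2757]
eef_rot: [0.998, -0.063, -0.0, -0.014]
force: [-3.5, 0.7, 12.1]
finger_gap: 0.0123
grasp_force: 62.7
```

```bash
python3 -m pendant '[[[-0.002,0,-0.005],0,0],[[-0.004,0,-0.010],0,0],[[-0.006,-0.0005,-0.015],0,0],[[-0.01,-0.001,-0.025],0,0],[[0,0,-0.03],-8,0],[[0,0,-0.01],-8.5,0],[[0,0,0],0,0]]' 60
python3 - <<'E'
from h import *
to(.4395,-.005,.3704)
E
```

```text
time: 17.88
position: [0.5172, -0.2582, 0.3707]
eef_rot: [0.997, 0.08, 0.003, -0.013]
force: [-0.3, -0.7, -0.3]
finger_gap: 0.0121
grasp_force: 60.8
t 17.88 pos [ 0.5172 -0.2582  0.3707] toolx deg 9.17 -> tool shift mm [ -36.3 -262.3    0.3] gap 0.0121 F [-0.3 -0.7 -0.3]
```

```bash
python3 -m pendant '[[[-0.006,-0.044,0],0,0],[[-0.006,-0.044,0],0,0],[[-0.006,-0.044,0],0,0],[[-0.006,-0.044,0],0,0],[[-0.006,-0.044,0],0,0],[[-0.006,-0.042,0],0,0],[[0,0,0],0,0],[[0,0,0],0,0]]' 60
python3 - <<'E'
from h import *
to(.4407,-.0041,.304)
im=np.mean([eyes.camera("scene").astype(float) for _ in range(3)],0)
cv2.imwrite("pics/m9.png",cv2.resize(im[120:200,250:330],(600,600),interpolation=cv2.INTER_CUBIC))
E
```

```text
time: 18.88
position: [0.4393, -0.0054, 0.376]
eef_rot: [0.997, 0.08, 0.002, -0.014]
force: [0.6, 0.3, -0.4]
finger_gap: 0.0121
grasp_force: 60.8
t 18.88 pos [ 0.4393 -0.0054  0.376 ] toolx deg 9.23 -> tool shift mm [ 1.6 -1.1 72. ] gap 0.0121 F [ 0.6  0.3 -0.4][ WARN:0@4.017] global loadsave.cpp:1063 imwrite_ Unsupported depth image for selected encoder is fallbacked to CV_8U.
```

View pics/m9.png

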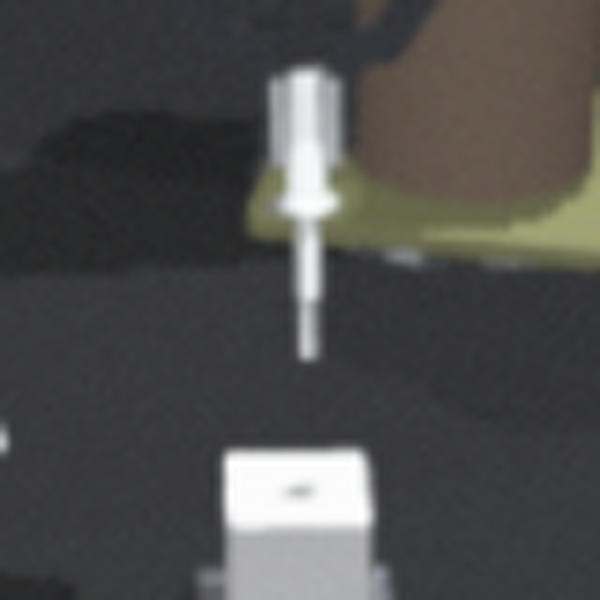

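Scene crop: the tip is at about (290.8,167.6) and the mouth's dark spot at about (289.3,185). I'll compute where the tip lands against the mouth.

Run:
```python
from h import *
M=np.array([.4733,.003,.074])
print("mouth proj",proj("scene",M).round(2), "per mm x,y,z",[((proj("scene",M+d)-proj("scene",M))[0]/10).round(3).tolist() for d in np.eye(3)*.01])
for th in(.33,.36,.40):
    t=sty(th,.0362,[-.058])[0]; print(th,t.round(4),proj("scene",t).round(1), "stylus collar",proj("scene",sty(th,.0362,[.002])).round(1))
q=least_squares(lambda q:proj("scene",[*q,.135+.0])[0]-[290.75,167.3],[.47,0]).x; print("tip from px @z=.135",q.round(4))
q=least_squares(lambda q:proj("scene",[*q,.074])[0]-[289.35,184.9],[.47,0]).x; print("mouth dark from px",q.round(4))
```

```text
mouth proj [[289.17 184.78]] per mm x,y,z [[-0.068, 0.164], [0.324, 0.035], [0.002, -0.287]]
0.33 [0.4702 0.0055 0.1342] [[290.3 166.7]] stylus collar [[290.2 146.3]]
0.36 [0.4728 0.0059 0.1352] [[290.3 166.9]] stylus collar [[290.2 146.4]]
0.4 [0.4763 0.0064 0.1366] [[290.2 167. ]] stylus collar [[290.2 146.4]]
tip from px @z=.135 [0.475  0.0077]
mouth dark from px [0.4739 0.0037]
```

```bash
python3 -m pendant '[[[-0.0016,0.0056,0.01],0,0],[[0,0,0.025],0,0],[[0,0,0.02],0,0],[[0,0,0],0,0],[[0,0,0],0,0]]' 60
python3 - <<'E'
from h import *
to(.4407,-.0041,.304)
im=np.mean([eyes.camera("scene").astype(float) for _ in range(6)],0)
t=sty(.38,.0362,[-.058])[0]; print("model tip",t.round(4),proj("scene",t).round(2))
g=im.mean(2)
for r in range(174,190): print(r,g[r,282:298].astype(int))
E
```

```text
time: 19.65
position: [0.439, -0.01, 0.3213]
eef_rot: [0.997, 0.081, 0.002, -0.014]
force: [0.5, -0.1, -0.3]
finger_gap: 0.0121
grasp_force: 60.9
t 19.65 pos [ 0.439  -0.01    0.3213] toolx deg 9.24 -> tool shift mm [ 2.6 -5.5 17.3] gap 0.0121 F [ 0.5 -0.1 -0.3]
model tip [0.4742 0.0029 0.0815] [[289.1  182.78]]
174 [ 58  59  58  59  59  78 166 222 189 111  66  58  59  59  59  58]
175 [ 58  57  58  58  57  73 151 217 178 100  62  58  58  59  59  57]
176 [ 59  59  59  59  58  65 124 206 158  79  59  58  58  57  58  57]
177 [ 57  58  57  58  56  65 120 205 155  76  58  58  59  58  58  59]
178 [ 58  59  59  58  59  65 120 207 156  75  58  59  62  62  62  63]
179 [ 81  86  87  87  87  90 129 208 164  97  86  88  99 104 106 101]
180 [178 195 197 198 197 196 188 222 210 197 197 199 205 208 209 202]
181 [234 247 249 249 249 249 237 235 242 248 249 249 249 250 250 247]
182 [229 240 243 245 249 250 241 240 243 249 251 251 251 251 251 249]
183 [239 235 235 236 241 242 241 244 244 247 250 251 251 251 251 250]
184 [250 250 250 250 241 219 230 234 230 235 246 250 251 251 251 250]
185 [251 251 251 251 248 222 199 193 191 216 243 250 251 251 251 250]
186 [251 251 251 251 249 239 223 217 216 233 246 250 251 251 251 250]
187 [251 251 251 251 251 248 243 241 241 244 246 248 249 249 250 250]
188 [251 251 251 250 248 245 243 242 242 243 242 243 242 243 247 249]
189 [246 246 245 238 233 232 231 232 231 232 231 232 231 231 232 233]
```

The tip is now aligned with the mouth (column 289.2 for both, rows consistent). I'll descend about 20 mm into the bore.

```bash
python3 -m pendant '[[[0,0.0002,0.006],0,0],[[0,0.0002,0.007],0,0],[[0,0.0002,0.007],0,0],[[0,0,0],0,0],[[0,0,0],0,0]]' 40; python3 -c "
from h import *
to(.4733,.003,.303)"
```

```text
time: 20.58
position: [0.4408, -0.0094, 0.3012]
eef_rot: [0.997, 0.081, 0.004, -0.014]
force: [6.2, 2.0, -1.7]
finger_gap: 0.0121
grasp_force: 60.7
t 20.57 pos [ 0.4408 -0.0094  0.3012] toolx deg 9.31 -> tool shift mm [34.1 -6.9 -1.8] gap 0.0121 F [ 6.2  2.  -1.7]
```

```bash
python3 -m pendant '[[[0.006,0,0],0,0],[[0.006,0,0],0,0],[[0.006,0,0],0,0],[[0.006,0,0],0,0],[[0.006,0,0],0,0],[[0.006,0,0],0,0],[[0.002,0,0],0,0],[[0,0,0],0,0]]' 20
python3 - <<'E'
from h import *
to(.4733,.003,.303)
im=np.mean([eyes.camera("scene").astype(float) for _ in range(3)],0).astype(np.uint8)
cv2.imwrite("pics/m10.png",cv2.resize(im[140:220,250:330],(600,600),interpolation=cv2.INTER_CUBIC))
g=im.mean(2)
for r in range(150,190,2): print(r,g[r,280:300].astype(int))
E
```

```text
time: 21.58
position: [0.4734, -0.0037, 0.2996]
eef_rot: [0.997, 0.081, -0.003, -0.014]
force: [-5.7, -1.4, 1.2]
finger_gap: 0.0118
grasp_force: 61.5
t 21.57 pos [ 0.4734 -0.0037  0.2996] toolx deg 9.26 -> tool shift mm [ 1.  -6.6 -3.4] gap 0.0118 F [-5.7 -1.4  1.2]
150 [42 48 53 53 55 59 83 94 99 98 93 69 56 52 57 76 91 94 85 65]
152 [58 54 54 52 50 49 54 52 60 63 68 58 53 53 53 62 71 66 62 56]
154 [56 57 56 56 54 54 45 43 41 44 42 49 54 54 54 52 54 55 56 55]
156 [54 56 54 54 54 52 55 58 62 63 59 55 51 54 54 51 53 55 53 55]
158 [ 54  55  56  55  60  72 106 189 215 215 185 123  74  58  54  54  54  52
  54  53]
160 [ 58  59  57  69 129 163 156 201 221 221 201 169 163 115  61  54  53  53
  53  54]
162 [ 59  59  56  68 133 170 158 199 219 220 197 167 168 118  65  54  52  52
  56  53]
164 [ 59  59  56  66 132 167 145 192 219 219 196 168 169 118  63  50  53  54
  55  53]
166 [ 58  57  56  60 112 159 140 194 218 219 194 167 169 120  66  53  54  53
  52  53]
168 [ 58  58  59  65 110 160 151 196 218 218 195 153 161 128  74  55  53  53
  54  55]
170 [ 59  57  59  64  96 132 134 193 217 219 219 167 141 107  72  57  57  57
  58  59]
172 [ 57  58  57  59  62  97 149 202 219 219 222 198 162 107  64  57  58  57
  56  58]
174 [ 58  60  58  58  76 150 201 229 238 239 242 248 247 182  81  58  57  59
  59  59]
176 [ 61  58  57  58  58  75 128 165 216 230 214 164 109  71  59  59  57  58
  58  58]
178 [ 58  58  59  56  58  58  59  82 156 184 148  88  62  58  60  61  62  60
  59  58]
180 [167 195 197 197 198 197 198 196 191 197 198 197 198 198 206 208 208 203
 136  71]
182 [219 241 243 249 251 251 251 250 226 212 235 248 250 251 251 251 251 250
 208 110]
184 [165 193 198 201 205 210 235 244 222 208 224 234 247 250 251 251 251 250
 221 127]
186 [200 229 230 218 226 232 243 237 224 223 225 237 249 251 251 251 251 250
 237 155]
188 [216 248 251 250 250 251 251 249 245 242 243 246 249 249 250 251 251 251
 248 185]
```

View pics/m10.png

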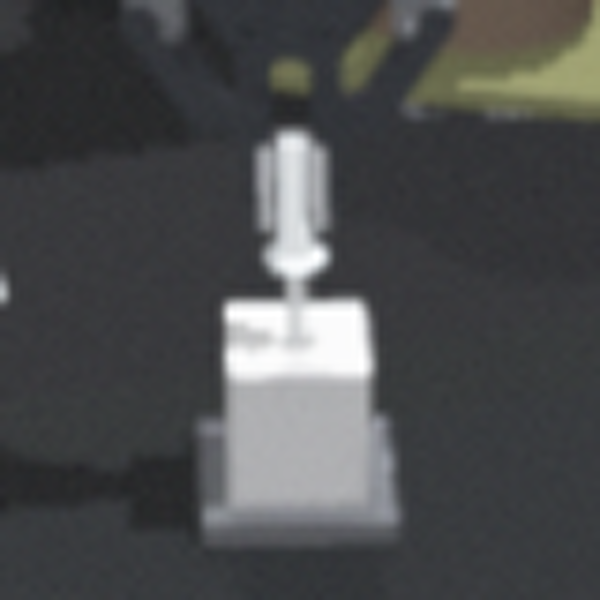

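The stylus is nearly upright in the bore, with a slight residual lean. I'll push a few mm past, return to centre, and lower.

```bash
python3 -m pendant '[[[0.005,0,0],0,0],[[0.002,0,0],0,0],[[0,0,0],0,0],[[-0.006,0,0.002],0,0],[[0,0,0.008],0,0],[[0,0,0.008],0,0],[[0,0,0],0,0]]' 20; python3 -c "
from h import *
to(.4733,-.002,.2625)"
```

```text
time: 22.6
position: [0.4767, -0.0028, 0.282]
eef_rot: [0.997, 0.081, 0.0, -0.014]
force: [-3.9, -1.7, -3.5]
finger_gap: 0.0117
grasp_force: 60.9
t 22.6 pos [ 0.4767 -0.0028  0.282 ] toolx deg 9.28 -> tool shift mm [-3.2 -1.3 19.5] gap 0.0117 F [-3.9 -1.7 -3.5]
```

```bash
python3 -m pendant '[[[-0.002,0,0.004],0,0],[[-0.001,0,0.004],0,0],[[0,0,0.004],0,0],[[0,0,0],0,0]]' 20; python3 -m pendant '[[[0,0,0.003],0,0],[[0,0,0],0,0]]' 20; python3 -c "
from h import *
to(.4733,-.002,.2625)"
```

```text
time: 23.1
position: [0.4752, -0.0028, 0.2713]
eef_rot: [0.997, 0.081, 0.003, -0.014]
force: [0.2, -0.5, -0.8]
finger_gap: 0.0118
grasp_force: 61.2
time: 23.35
position: [0.4748, -0.0028, 0.2683]
eef_rot: [0.997, 0.081, 0.002, -0.014]
force: [0.2, 0.3, -0.6]
finger_gap: 0.0122
grasp_force: 61.2
t 23.35 pos [ 0.4748 -0.0028  0.2683] toolx deg 9.29 -> tool shift mm [-1.3 -1.   5.8] gap 0.0122 F [ 0.2  0.3 -0.6]
```

```bash
python3 -m pendant '[[[-0.001,0,0.002],0,0],[[0,0,0],0,0]]'; python3 -m pendant '[[[0,0,0.002],0,0],[[0,0,0],0,0]]'; python3 -m pendant '[[[0,0,0.0015],0,0],[[0,0,0],0,0]]'
```

```text
time: 23.6
position: [0.4735, -0.0029, 0.2662]
eef_rot: [0.997, 0.081, 0.002, -0.014]
force: [0.9, -0.4, -0.3]
finger_gap: 0.0121
grasp_force: 61.2
time: 23.85
position: [0.4737, -0.0029, 0.2643]
eef_rot: [0.997, 0.081, 0.002, -0.014]
force: [0.1, 0.2, -0.2]
finger_gap: 0.0119
grasp_force: 61.4
time: 24.1
position: [0.4736, -0.0028, 0.2641]
eef_rot: [0.997, 0.081, 0.002, -0.014]
force: [-3.0, -0.7, 9.9]
finger_gap: 0.0122
grasp_force: 62.9
```

The collar is down on the rim. I'll relieve the load, open gently, then retreat upwards.

```bash
python3 -m pendant '[[[0,0,-0.001],0,0],[[0,0,0],0,0],[[0,0,0],0,0.2],[[0,0,0],0,0.3],[[0,0,0],0,0.5],[[0,0,0],0,0.8],[[0,0,0],0,1],[[0,0,0],0,1]]'
python3 - <<'E'
from h import *
im=np.mean([eyes.camera("scene").astype(float) for _ in range(3)],0).astype(np.uint8)
g=im.mean(2)
i0=cv2.imread("pics/scene0.png").astype(float).mean(2)
for r in range(168,196,2): print(r,g[r,282:300].astype(int),i0[r,282:300].astype(int))
E
```

```text
time: 25.1
position: [0.4736, -0.0028, 0.2638]
eef_rot: [0.997, 0.081, 0.002, -0.014]
force: [0.4, 0.5, -1.3]
finger_gap: 0.0852
grasp_force: 0.0
168 [ 59  60  59  57  65 103 134 141 140 117  83  61  56  56  54  53  53  54] [ 58  60  57  57  66 126 177 212 221 165  94  60  57  56  56  58  57  57]
170 [ 60  56  57  59  91 199 230 235 234 199 117  67  58  56  57  58  57  58] [ 57  57  58  64 120 217 252 253 252 252 209  94  63  57  55  61  59  58]
172 [ 58  59  59  59  95 214 225 221 218 163  95  62  57  57  58  59  59  59] [ 60  59  56  68 115 171 217 232 236 232 168  92  62  60  58  59  57  55]
174 [ 56  58  59  58  96 213 225 220 216 160  93  61  57  58  59  59  57  56] [ 59  56  59  64 113 169 211 230 234 233 172  89  61  61  58  57  58  60]
176 [ 56  58  59  58  94 214 224 220 215 159  89  59  58  58  58  58  60  58] [ 58  59  58  64 111 169 212 231 235 232 167  87  59  56  60  59  57  58]
178 [ 58  61  56  57  96 213 224 219 214 158  90  60  60  62  62  61  59  57] [ 58  61  60  68 113 169 209 230 233 231 167  88  63  61  62  59  59  58]
180 [196 197 198 198 203 228 225 218 215 1
[... 473 characters left out ...]
2 202 199 175 112] [211 211 211 212 222 226 229 231 235 242 244 242 243 243 244 241 221 141]
188 [250 250 250 250 250 247 242 241 240 241 247 249 249 250 250 249 247 182] [242 242 242 242 242 242 241 241 240 243 242 241 242 242 241 242 237 165]
190 [218 219 218 208 203 203 197 195 195 193 199 202 204 202 204 204 197 131] [207 210 206 199 196 195 192 192 195 196 194 196 195 195 198 194 190 126]
192 [175 175 176 175 174 174 174 176 174 176 175 174 174 175 175 175 169 117] [177 176 174 176 173 175 172 174 172 173 176 174 176 176 174 173 169 116]
194 [175 174 175 174 176 174 177 175 175 175 174 177 176 176 176 175 171 117] [175 175 176 175 173 174 176 176 174 175 172 174 177 175 176 179 169 116]
```

Columns are constant from row 170 to 182, so it stands upright. The collar and handle rows match the start. Now I'll retreat straight up and do the final check.

```bash
python3 -m pendant '[[[0,0,-0.01],0,1],[[0,0,-0.02],0,1],[[0,0,-0.03],0,1],[[0,0,-0.04],0,1],[[0,0.03,-0.03],0,1],[[0,0.05,0],0,1],[[-0.02,0.05,0],0,1],[[-0.02,0.05,0],0,1]]'; python3 -m pendant '[[[-0.02,0.05,0],0,1],[[-0.02,0.05,0],0,1],[[-0.02,0.04,0],0,1],[[0,0,0],0,1],[[0,0,0],0,1],[[0,0,0],0,1]]'
python3 - <<'E'
from h import *
m=[]
for c,x,y in(("top",241,225),("scene",260,160)):
    im=eyes.camera(c); m.append(cv2.resize(im[y:y+56,x:x+56],(392,392),interpolation=cv2.INTER_CUBIC))
cv2.imwrite("pics/m11.png",np.hstack(m))
print([(np.round(d["xyz"],4).tolist(),round(d["confidence"],2)) for c in("top","scene") for d in nets.look_for("stylus",c)[:1]])
E
```

```text
time: 26.25
position: [0.4627, -0.1921, 0.3894]
eef_rot: [0.997, 0.081, 0.003, -0.014]
force: [0.5, 0.7, 0.5]
finger_gap: 0.0854
grasp_force: 0.0
time: 27.0
position: [0.4266, -0.3373, 0.3846]
eef_rot: [0.997, 0.082, 0.002, -0.014]
force: [-0.6, -0.8, 0.5]
finger_gap: 0.0855
grasp_force: 0.0
[([0.471, 0.0021, 0.0914], 0.62), ([0.3805, -0.2485, 0.0014], 0.69)]
```

View pics/m11.png

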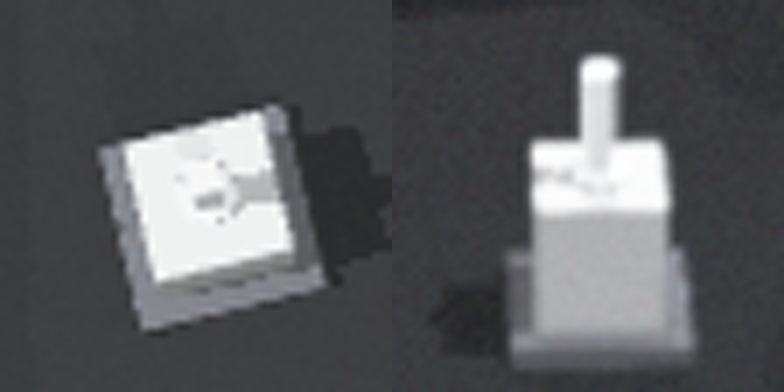

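Both views show the stylus upright in its stand with the collar on the top, and the arm well clear of it. I'll hand in.

```bash
python3 -c "
from cell import bot
print(bot.close_job())"
```

```text
the job is handed in; nothing more can be done
None
```

I pressed the interlock box's reset button onto its stop (about 12 N), held it for about 2.5 s, hung the stylus back upright in its stand and handed in at about 27 s; no verdict came back. One slip on the way: joint 6 hit its limit with the stylus still partly in the stand, which pushed it sideways with about 53 N at the wrist before I backed off.

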